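# Switch off the charging bank and stow the torch

## Robot

A 6-joint arm with a two-finger parallel gripper is mounted at the origin on the work surface. World frame = base frame: x ahead of the robot, y to its left, z up, the work surface at z = 0. Lengths are in mm, angles in rad, forces in N, time in s.
With the tool pointing down it reaches from about 300 to 775 mm from the base axis. Payload 14.6 kg.
Tool frame: the origin (TCP) lies between the finger pads; the fingertips stand 25 mm ahead of it and the grasp point (between the pads) lies 6 mm ahead of it; z points along the fingers, x is the direction in which the jaws open and shut, and the axes are right-handed (so a half turn about z gives the same grasp; the last joint's range is limited). The gripper opens to 94 mm and grips with 3 to 60 N. Pads are 16 mm wide; open, the fingers measure 119 mm over their backs; the gripper's body (75 mm by 177 mm) begins 78 mm behind the grasp point.
Start: joints at [-1.231, 0.3, 1.521, -0, 1.321, -0.067], TCP at [217.612, -505.108, 230.446] pointing down, gripper open.
Joint ranges: [-3.03, 3.03], [-0.79, 2.21], [0.23, 2.52], [-1.04, 4.18], [0, 3.07], [-2.55, 2.55]. Speed limits (rad/s): [2.22, 2.22, 2.57, 3.14, 3.14, 3.14].

## Interface

Orientations are given as [roll, pitch, yaw] about the fixed x, y, z axes, in that order (R = Rz(yaw) Ry(pitch) Rx(roll)).
In Python, from cell import manip gives the robot as it stands.
- The arm moves only by the tool apply_moves, never from a script. Its argument "series" is a list of rows, each a list of 3 entries, a list of its own where there are three numbers: the shift along the world's x, y, z in cm, then the turn, a rotation vector about the world's x, y, z in rad, then the opening in per cent of the stroke, from 0 (shut) to 100 (fully open). A call has exactly 10 rows; each row is the pose to reach, as a shift and turn from the pose commanded when the call began; what a row does not reach only later rows make up. A row lasts 1/8 s, in which the tool goes at most 62.5 mm and 10.7 degrees, less where a joint would pass 70% of its speed; a pose out of reach is approached as far as the arm can. A call with a gripper value outside its range is refused whole. The fingers move at their own pace and stop on an object; "grip_force" is the grip in N (left out, the last holds). Time passes only in rows, so rows that repeat a pose let the fingers close, or fill a call up. It gives the time, the measured TCP pose, the force and the opening at its end, in the units of the state.
- manip.read_state(): the state, without advancing time (a new reading comes with each control period).
- manip.camera(name): name is "scene" or "top" or "wrist"; returns (picture, depth): 384x512x3 uint8, red, green, blue; 384x512 float32, mm along the optical axis (not along the pixel's ray), 0 where there is no reading.
- manip.camera_info(name): a dict with "intrinsics" (3x3 intrinsics, pixels), "extrinsics" (4x4, takes a point from world to camera coordinates); the wrist camera has in their place "hand_eye" (4x4, takes a point from camera to tool coordinates, whose origin is the TCP and whose axes are the tool frame's). Camera axes: x right, y down, z forward; pixel columns grow to the right and rows downward; lengths in mm; the calibration is good to about 2 mm. A picture is of the moment at which its call begins: read the wrist's pose just before it. camera_info takes no time and is no camera call.
- manip.sign_off(): hands the job in, once; it reports no verdict.
The state is a dict: "clock": time; "joints": joint angles; "qd": joint speeds; "effort": joint torques, N m; "eef_pos": TCP position; "eef_rot": TCP orientation; "wrist_force": force on the tool from outside, world axes, zero at the start; "moment": the same for the moment, N m; "finger_gap": finger opening in mm.
Only numpy, scipy, OpenCV 4.12 (cv2) and the standard library are available. Lean on these libraries where they do the work, as an engineer would, in place of code of your own. Each camera call takes 0.05 s, during which the arm holds its last target.

## Task

We are leaving: sweep all four orange toggles of the charging bank off in one unbroken finger drag along the row, not lifting away from the bank until all four are over. Then lift the silver torch up out of its moulded cradle, lay it flat in the open upper drawer of the clear acrylic unit (set it down in there, do not drop it in) and push that drawer fully shut, with everything let go at the end. Do not disturb the saucer of coins, the glasses case or the carabiner.

Things in the scene. Friction and masses are not known exactly. Their poses are not given: they have to be found in the camera images.
- bank: Fixed black toggle bank, 210 long (x) x 66 wide (y) x 34 mm high; origin at the centre of its underside, z up; a white end cap at its +x end. Four orange paddles stand in a row along x: pivots at x = -85, -39, +7, +53 mm, y = 0, 32 mm above the underside. A fingertip dragged towards the white end, its lowest point 55 to 66 mm above the underside, tips each one off and passes over it.
- toggle0 (a joint): Orange paddle 1 of 4 from the bank's -x end, 40 mm long, 8 thick, 22 wide across the row. 0 rad = on: leaning 0.3 rad to the bank's -x, top 71 mm above its underside (all start so). 1.5 rad = off: leaning 1.2 rad to +x (white end), highest point 51 mm; off counts above 1.2. Moves with under 1 N; past upright it falls over by itself.
- toggle1 (a joint): Orange paddle 2 of 4 from the bank's -x end, 40 mm long, 8 thick, 22 wide across the row. 0 rad = on: leaning 0.3 rad to the bank's -x, top 71 mm above its underside (all start so). 1.5 rad = off: leaning 1.2 rad to +x (white end), highest point 51 mm; off counts above 1.2. Moves with under 1 N; past upright it falls over by itself.
- toggle2 (a joint): Orange paddle 3 of 4 from the bank's -x end, 40 mm long, 8 thick, 22 wide across the row. 0 rad = on: leaning 0.3 rad to the bank's -x, top 71 mm above its underside (all start so). 1.5 rad = off: leaning 1.2 rad to +x (white end), highest point 51 mm; off counts above 1.2. Moves with under 1 N; past upright it falls over by itself.
- toggle3 (a joint): Orange paddle 4 of 4 from the bank's -x end, 40 mm long, 8 thick, 22 wide across the row. 0 rad = on: leaning 0.3 rad to the bank's -x, top 71 mm above its underside (all start so). 1.5 rad = off: leaning 1.2 rad to +x (white end), highest point 51 mm; off counts above 1.2. Moves with under 1 N; past upright it falls over by itself.
- cradle: Fixed grey moulded charging cradle, 190 long (x) x 84 wide (y) x 40 mm high, origin at the centre of its underside, z up. A pocket at each end (walls up to 40 mm, 2 to 4 mm play) holds one end of the torch, which lies along x with its axis 38 mm above the underside. The middle 70 mm is open at both sides for fingers; there the base plate is 12 mm thick.
- torch: Loose silver aluminium torch, 160 mm long, about 0.2 kg; origin on its axis at mid length, x along the axis towards the head. Barrel 32 mm in diameter; the last 40 mm at +x is a hexagonal head, 36 mm across flats, 42 mm across corners. It starts in the cradle, head at the cradle's +x end. It balances about 2 mm from the origin towards the head.
- unit: Fixed clear acrylic drawer unit, 180 deep (x) x 210 wide (y) x 110 mm high, origin at the centre of its underside, z up; its front looks to its own -x and lies 90 mm in front of the origin. The lower drawer does not open; the upper one starts open, pulled out to -x.
- drawer (a joint): upper drawer: 0 m = fully shut, 0.15 m = pulled fully out along the unit's -x; starts 0.125 to 0.145. Slides with about 1.5 N of friction and stays where it is left
- drawer_floor (a point): Centre of the upper drawer's inner floor, 57 mm above the table, axes as the unit's; moves with the drawer. Inside it is 164 mm along x (-84 to +80 mm) and 190 mm along y; side walls rise 36 mm, the front panel 46 mm above the floor. The part clear of the unit's roof reaches from x = -84 mm to -84 mm + the joint value. The torch fits lying across, along y.
- drawer_front (a point): Centre of the front edge of the drawer's white pull lip (60 mm wide along y, sticking out 12 mm from the front panel, 6 mm thick), 97 mm above the table; axes as the unit's; moves with the drawer. The panel spans 53 to 103 mm above the table and 206 mm in y. Pushing lip or panel in +x shuts the drawer against a hard stop.
- saucer: Loose white porcelain saucer with coins, 130 mm across, 18 mm high, origin at the centre of its underside. Bystander.
- glasses_case: Loose dark blue hard glasses case, 160 (x) x 62 x 40 mm, origin at the centre of its underside. Bystander.
- carabiner: Loose orange carabiner lying flat, 102 (x) x 64 x 10 mm, origin at its centre on the table. Bystander.
There are look-alikes about, which are no part of the job. Of the things shaped like the bank, the black one is meant. What is shaped like the cradle but pink or purple is not meant.

How it is judged:
By the outcome, as a careful person would: the job done as asked, in the order asked, and still so for the second after the job is handed in, with the robot touching nothing.
It also fails if it takes over 72 s, if anything falls off the work surface, if the arm or the gripper's body presses on something with over 40 N, if the wrist force passes 120 N, or if a joint passes its speed limit or range.

## Working session

There is one attempt and no reset: what is moved stays moved. The work goes in short steps, Python scripts to look and compute and a tool call to move; the robot and the scene stay as the last step left them, time stands still between calls to the robot, and variables do not carry over. Pictures are saved under pics/ and viewed, and the job is handed in when it is done.

Besides the shell and the picture viewer there is one more tool, called after ">>>" by a JSON object that holds its "method" and its "body", one argument or row to a line. apply_moves: Moves the arm, as the interface text tells. Its arguments: {"type":"object","properties":{"series":{"type":"array","items":{"type":"array"}},"grip_force":{"type":"number"}},"required":["series"]}

```bash
ls; mkdir -p pics
python3 - <<'E'
from cell import manip
import cv2,numpy as np
print(manip.read_state())
for n in ["scene","top"]:
    p,d=manip.camera(n); cv2.imwrite(f"pics/{n}0.png",p[:,:,::-1]); np.savez(f"pics/{n}0.npz",p=p,d=d)
for n in ["scene","top","wrist"]: print(n,manip.camera_info(n))
E
```

```text
pics
{'clock': 0.0, 'joints': array([-1.23059336e+00,  3.00461240e-01,  1.52160517e+00,  1.77864715e-05,
        1.32066326e+00, -6.66241186e-02]), 'qd': array([ 0.00038342, -0.00011539, -0.00161377, -0.00039636,  0.00040268,
       -0.00011684]), 'effort': array([-3.93459632e-04, -5.31806946e+01, -3.52746499e+01,  7.08376430e-02,
        2.43258476e-02, -9.62651211e-05]), 'eef_pos': array([ 217.54412934, -504.89263183,  229.88152189]), 'eef_rot': array([-3.14149977e+00,  1.13334919e-03, -1.16397360e+00]), 'wrist_force': array([-0.62554506, -0.79691697,  0.60320413]), 'moment': array([-0.03117066,  0.00546355, -0.01692552]), 'finger_gap': 93.90384131757561}
scene {'intrinsics': array([[363.61358368,   0.        , 260.57377519],
       [  0.        , 363.61358368, 194.36009392],
       [  0.        ,   0.        ,   1.        ]]), 'extrinsics': array([[-8.11858980e-01,  5.83821345e-01,  6.13468513e-03,
         5.33864055e+02],
       [ 4.86539168e-01,  6.82312426e-01, -5.45645848e-01,
        -1.37266313e+02],
       [-3.22745464e-01, -4.40002717e-01, -8.37993422e-01,
         1.1914
[... 457 characters left out ...]
      [ 6.04058155e-02, -2.03418842e-03, -9.98171829e-01,
         1.76110168e+03],
       [ 0.00000000e+00,  0.00000000e+00,  0.00000000e+00,
         1.00000000e+00]])}
wrist {'intrinsics': array([[313.26982485,   0.        , 255.13835716],
       [  0.        , 313.26982485, 188.04156284],
       [  0.        ,   0.        ,   1.        ]]), 'hand_eye': array([[ 9.99999722e-01, -3.53640562e-04,  6.55927617e-04,
         2.99022941e-01],
       [ 1.82254311e-04,  9.69554874e-01,  2.44874077e-01,
        -7.06645703e+01],
       [-7.22555224e-04, -2.44873889e-01,  9.69554669e-01,
        -1.54258974e+02],
       [ 0.00000000e+00,  0.00000000e+00,  0.00000000e+00,
         1.00000000e+00]])}
```

View pics/scene0.png

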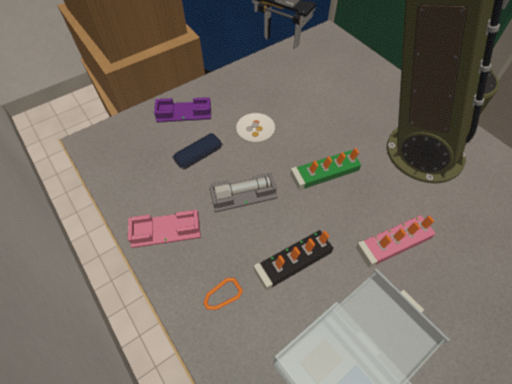

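View pics/top0.png

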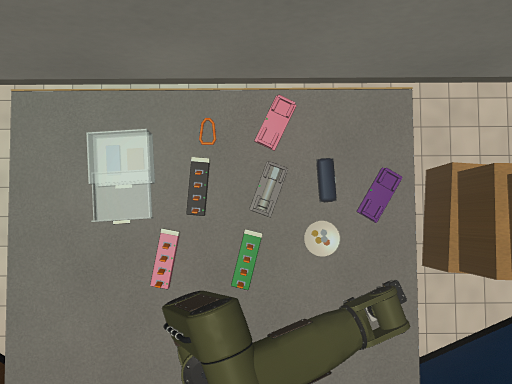

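```bash
cat > h.py <<'E'
from cell import manip
import cv2,numpy as np
from scipy.spatial.transform import Rotation as R
def cam(n,save=None):
    s=manip.read_state(); p,d=manip.camera(n); i=manip.camera_info(n)
    if n=="wrist":
        T=np.eye(4);T[:3,:3]=R.from_euler('xyz',s['eef_rot']).as_matrix();T[:3,3]=s['eef_pos']
        C=T@i['hand_eye']
    else: C=np.linalg.inv(i['extrinsics'])
    if save: cv2.imwrite(f"pics/{save}.png",p[:,:,::-1]); np.savez(f"pics/{save}.npz",p=p,d=d,C=C,K=i['intrinsics'])
    return p,d,C,i['intrinsics']
def cloud(d,C,K):
    v,u=np.mgrid[:d.shape[0],:d.shape[1]]
    X=np.stack([(u-K[0,2])/K[0,0]*d,(v-K[1,2])/K[1,1]*d,d],-1)
    return X@C[:3,:3].T+C[:3,3]
def load(n):
    z=np.load(f"pics/{n}.npz"); return z['p'],z['d'],z['C'],z['K']
def proj(P,C,K):
    Q=(np.atleast_2d(P)-C[:3,3])@C[:3,:3]; q=Q@K.T; return q[:,:2]/q[:,2:]
def rect(xy):
    (c,wh,a)=cv2.minAreaRect(xy.astype(np.float32)); return np.round(c,1),np.round(wh,1),round(a,1)
E
python3 - <<'E'
from h import *
z=np.load("pics/top0.npz");i=manip.camera_info("top");C=np.linalg.inv(i['extrinsics']);K=i['intrinsics']
W=cloud(z['d'],C,K)
print(np.median(W[330:380,20:150,2]))
for n,(u0,u1,v0,v1) in dict(bank=(183,216,150,220),torch=(245,292,155,222),unit=(80,160,122,228),sauc=(300,345,215,260),case=(312,342,150,210),carab=(195,220,112,148),green=(228,268,225,292),pinkb=(145,184,225,292),pinkc=(250,300,90,155),purp=(352,408,160,228)).items():
    w=W[v0:v1,u0:u1].reshape(-1,3); 
    for t in (8,45):
        m=w[:,2]>t
        if m.sum()>10: print(n,t,rect(w[m][:,:2]),np.percentile(w[m][:,2],[50,95]).round())
p=z['p'][110:230,70:350]; cv2.imwrite("pics/topz.png",cv2.resize(p,None,fx=2.8,fy=2.8,interpolation=cv2.INTER_CUBIC)[:,:,::-1])
E
```

```text
-0.8723955965023151
bank 8 (array([586.9, -12. ]), array([263.5, 231.9]), 0.5) [34. 65.]
bank 45 (array([510.2,   2.6]), array([257.4, 121.9]), 42.3) [  66. 1792.]
torch 8 (array([ 578.9, -209.7]), array([165.8, 246.2]), 89.7) [38. 58.]
torch 45 (array([ 554.9, -198.3]), array([ 64. , 232.6]), 70.4) [52. 64.]
unit 8 (array([632.9, 178.2]), array([616.1, 387.7]), 89.8) [105. 115.]
unit 45 (array([619.2, 150.6]), array([328.3, 558.1]), 0.2) [105. 116.]
sauc 8 (array([ 400.5, -306.5]), array([355.4, 159.9]), 89.7) [14. 21.]
case 8 (array([ 591.7, -300.1]), array([216.5, 378.9]), 8.6) [37. 46.]
case 45 (array([ 520.9, -306.9]), array([111.5, 361.6]), 37.1) [  47. 1792.]
carab 8 (array([653.2, -21.3]), array([439.8,  91.4]), 16.9) [11. 17.]
green 8 (array([ 333.1, -131.2]), array([142.3, 246.2]), 89.9) [34. 66.]
green 45 (array([ 340. , -119.8]), array([ 46.2, 231.8]), 79.6) [  65. 1792.]
pinkb 8 (array([334.8,  55.4]), array([232.6, 375.4]), 1.6) [34. 64.]
pinkb 45 (array([389.6,  65.6]), array([124.9, 392.1]), 36.5) [64. 75.]
pinkc 8 (array([ 699.8, -229. ]), array([185.6, 492.9]), 88.3) [18. 43.]
pinkc 45 (array([ 688.3, -183.3]), array([ 70.2, 471.6]), 68.4) [  48. 1792.]
purp 8 (array([ 565.6, -426.8]), array([584.6, 246.3]), 87.3) [19. 44.]
purp 45 (array([ 484.6, -426.9]), array([155.1, 577.8]), 20.5) [  49. 1792.]
```

View pics/topz.png

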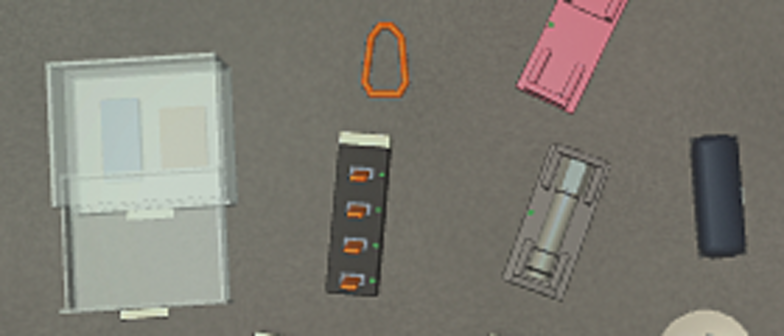

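```bash
cat >> h.py <<'E'
def bp(uv,z,C,K):
    uv=np.atleast_2d(np.array(uv,float)); r=np.c_[(uv[:,0]-K[0,2])/K[0,0],(uv[:,1]-K[1,2])/K[1,1],np.ones(len(uv))]@C[:3,:3].T
    return C[:3,3]+r*((z-C[2,3])/r[:,2])[:,None]
E
python3 - <<'E'
from h import *
i=manip.camera_info("top");C=np.linalg.inv(i['extrinsics']);K=i['intrinsics']
f=lambda pts,z:print(bp(np.array(pts)/2.8+[70,110],z,C,K).round(1).tolist())
print('bank corners');f([(340,133),(391,138),(327,292),(378,296)],34)
print('toggles');f([(360,173),(358,209),(354,245),(352,281)],60)
print('cradle');f([(554,143),(610,160),(503,281),(560,300)],40)
print('torch');f([(575,165),(543,270)],40)
print('unit roof');f([(47,63),(213,54),(53,207),(235,204)],110)
print('drawer front panel');f([(62,312),(230,302)],103)
print('lip');f([(145,314)],97)
E
```

```text
bank corners
[[690.6, 70.9, 34.0], [683.7, 4.8, 34.0], [484.6, 87.3, 34.0], [479.1, 21.6, 34.0]]
toggles
[[635.6, 42.4, 60.0], [589.6, 44.8, 60.0], [543.7, 49.9, 60.0], [497.9, 52.4, 60.0]]
cradle
[[675.5, -206.4, 40.0], [653.0, -278.5, 40.0], [497.5, -139.5, 40.0], [472.7, -212.5, 40.0]]
torch
[[646.8, -233.3, 40.0], [511.4, -191.0, 40.0]]
unit roof
[[769.8, 427.1, 110.0], [780.2, 220.6, 110.0], [590.0, 417.0, 110.0], [592.7, 192.0, 110.0]]
drawer front panel
[[460.4, 406.2, 103.0], [471.7, 198.7, 103.0]]
lip
[[457.4, 305.2, 97.0]]
```

>>> {"method": "apply_moves", "body": {
  "series": [
    [[1.3, 1.7, 0.3], [0, 0, -0.02], 0],
    [[4.5, 5.9, 1], [0, 0, -0.07], 0],
    [[8.2, 10.7, 1.8], [0, 0, -0.12], 0],
    [[11.8, 15.5, 2.6], [0, 0, -0.18], 0],
    [[15.5, 20.4, 3.4], [0, 0, -0.24], 0],
    [[19.2, 25.2, 4.2], [0, 0, -0.3], 0],
    [[22.9, 30, 5], [0, 0, -0.36], 0],
    [[26.6, 34.9, 5.8], [0, 0, -0.42], 0],
    [[30, 39.5, 6.6], [0, 0, -0.46], 0],
    [[32, 42, 7], [0, 0, -0.486], 0]
  ],
  "grip_force": 20
}}

```text
clock: 1.35
eef_pos: [538.7, -82.8, 300.4]
eef_rot: [3.141, 0.0, -1.649]
wrist_force: [0.2, -0.7, -0.2]
finger_gap: 0.8
```

Run:
```python
from h import *
print(manip.read_state())
cam("wrist","w1")
s=manip.read_state();print(s['eef_pos'],s['eef_rot'],s['qd'])
p=load("w1")[0]; cv2.imwrite("pics/w1b.png",cv2.resize(p,(768,576),interpolation=cv2.INTER_CUBIC)[:,:,::-1])
```

```text
{'clock': 1.35, 'joints': array([-2.19710877e-01,  2.44988454e-01,  1.42875636e+00,  1.44612832e-04,
        1.46811657e+00,  1.42933093e+00]), 'qd': array([ 0.40305973,  0.26297612, -0.38364164, -0.00417103,  0.12620056,
        0.61166925]), 'effort': array([ -0.8704469 , -53.91576648, -35.16636729,   0.19671479,
        -0.25581803,  -0.774522  ]), 'eef_pos': array([538.66230031, -82.75411213, 300.42688574]), 'eef_rot': array([ 3.14134690e+00,  1.80298623e-04, -1.64905667e+00]), 'wrist_force': array([ 0.18679208, -0.72702497, -0.17481565]), 'moment': array([ 0.03126928, -0.00569403, -0.0376963 ]), 'finger_gap': 0.8269680282116025}
[539.9066764  -81.06397526 300.5448971 ] [-3.14136485e+00  8.17995041e-04 -1.64922748e+00] [-0.06767595 -0.02836581  0.05287386 -0.00442645 -0.02505756 -0.12326657]
```

View pics/w1b.png

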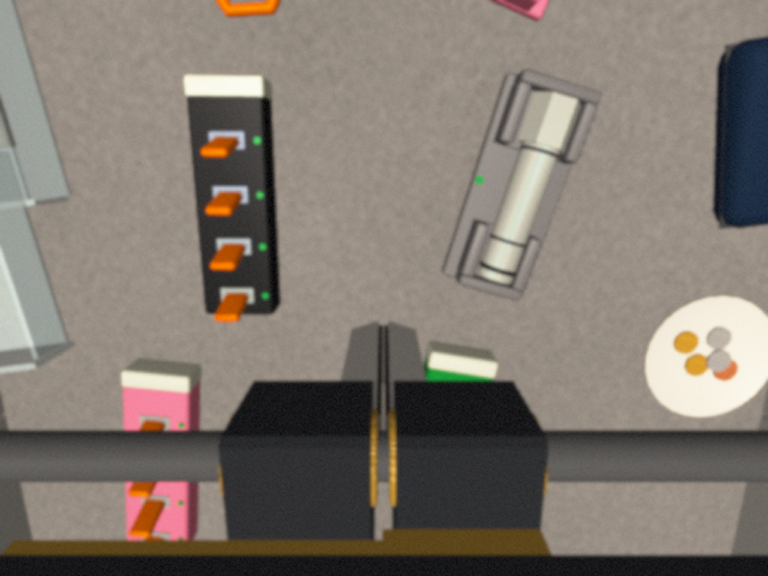

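Run:
```python
from h import *
p,d,C,K=cam("wrist","w2")
s=manip.read_state();print(s['eef_pos'],s['eef_rot'],s['clock'])
a=p[40:220,115:195]; b=p[40:205,285:410]
A=cv2.resize(a,None,fx=3.3,fy=3.3,interpolation=cv2.INTER_CUBIC);B=cv2.resize(b,None,fx=3.6,fy=3.6,interpolation=cv2.INTER_CUBIC)
o=np.zeros((594,264+8+450,3),np.uint8);o[:A.shape[0],:264]=A;o[:594,272:272+450]=B
cv2.imwrite("pics/w2c.png",o[:,:,::-1])
```

```text
[538.75441542 -82.81875334 300.13139384] [ 3.14120951e+00  3.80786211e-04 -1.64734957e+00] 1.45
```

View pics/w2c.png

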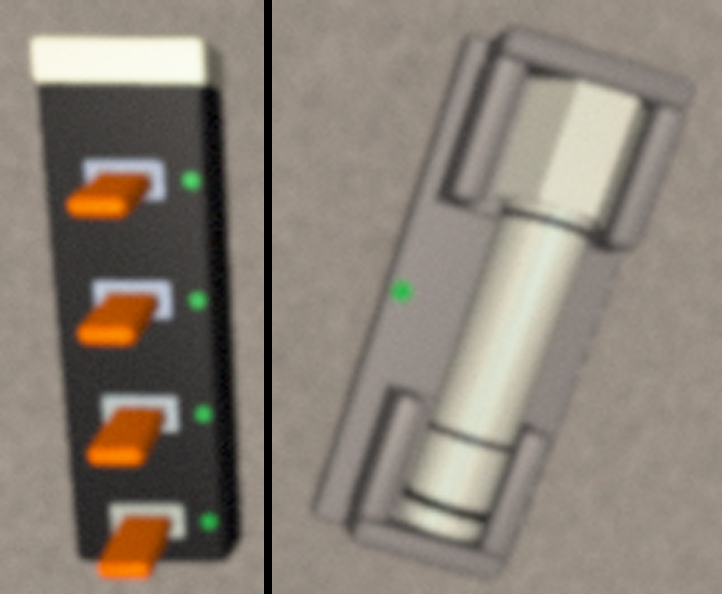

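```bash
cat > fit.py <<'E'
from h import *
from scipy.optimize import least_squares
p,d,C,K=load("w2")
def fit(M,U,x0):
    M=np.array(M,float);U=np.array(U,float)
    def W(x): c,s=np.cos(x[2]),np.sin(x[2]); return np.c_[x[0]+c*M[:,0]-s*M[:,1],x[1]+s*M[:,0]+c*M[:,1],M[:,2]]
    r=least_squares(lambda x:(proj(W(x),C,K)-U).ravel(),x0,x_scale=[1,1,.01],loss='soft_l1')
    return r.x,(proj(W(r.x),C,K)-U).round(1)
E
python3 - <<'E'
from fit import *
A=lambda q:np.array(q)/3.3+[115,40]
B=lambda q:(np.array(q)-[272,0])/3.6+[285,40]
# bank: image left = +y
M=[(105,33,34),(105,-33,34),(-105,33,34),(-105,-33,34)]
U=A([(32,38),(207,40),(82,558),(228,558)])
x,e=fit(M,U,[584,46,-.08]);print("bank",x.round(3),e.tolist())
# slot centres at z34
S=bp(A([(124,180),(133,300),(140,414),(148,521)]),34,C,K); 
c,s=np.cos(x[2]),np.sin(x[2]); print(((S[:,:2]-x[:2])@np.array([[c,-s],[s,c]])).round(1))
# torch: axis z 38; ends
T=bp(B([(585,92),(440,530)]),38,C,K);print("torch ends",T.round(1))
E1=bp(B([(512,30),(692,82),(352,532),(498,577)]),40,C,K);print(E1.round(1))
# barrel silhouette midline
Bm=bp(B([(503,215),(592,240),(428,425),(518,447)]),38,C,K);print(Bm.round(1))
P=cloud(d,C,K)
print("torch z along barrel",[P[int(v),int(u)].round(1).tolist() for u,v in B([(545,230),(510,330),(475,430)])])
E
```

```text
bank [ 5.86266e+02  4.58800e+01 -8.70000e-02] [[0.1, -0.9], [-0.0, -1.0], [-1.3, 1.8], [1.3, 2.2]]
[[ 52.7   2. ]
 [  6.5   1.7]
 [-39.8   2. ]
 [-85.7   1.7]]
torch ends [[ 651.6 -236.6   38. ]
 [ 498.7 -183.5   38. ]]
[[ 673.3 -210.8   40. ]
 [ 651.7 -272.6   40. ]
 [ 501.  -149.7   40. ]
 [ 478.9 -204.8   40. ]]
[[ 612.6 -208.    38. ]
 [ 601.5 -239.7   38. ]
 [ 539.4 -179.8   38. ]
 [ 528.4 -213.2   38. ]]
torch z along barrel [[607.6, -216.9, 53.4], [574.2, -205.8, 52.9], [539.2, -193.1, 51.7]]
```

>>> {"method": "apply_moves", "body": {
  "series": [
    [[-0.6, 1, -1], [0, 0, -0.008], 0],
    [[-2, 3.5, -4], [0, 0, -0.008], 0],
    [[-3.6, 6.4, -8], [0, 0, -0.008], 0],
    [[-5.3, 9.4, -12], [0, 0, -0.008], 0],
    [[-6.8, 12, -15.5], [0, 0, -0.008], 0],
    [[-7.8, 13.8, -18.5], [0, 0, -0.008], 0],
    [[-8.1, 14.3, -20.5], [0, 0, -0.008], 0],
    [[-8.1, 14.3, -21.5], [0, 0, -0.008], 0],
    [[-8.1, 14.3, -21.5], [0, 0, -0.008], 0],
    [[-8.1, 14.3, -21.5], [0, 0, -0.008], 0]
  ]
}}

```text
clock: 2.7
eef_pos: [457.1, 57.5, 86.2]
eef_rot: [-3.14, 0.0, -1.659]
wrist_force: [-0.3, -0.6, -0.2]
finger_gap: 0.5
```

Run:
```python
from h import *
cam("wrist","w3");cam("scene","s3")
s=manip.read_state();print(s['eef_pos'],s['eef_rot'],s['clock'],s['wrist_force'])
a=load("s3")[0][200:350,200:450];cv2.imwrite("pics/s3c.png",cv2.resize(a,None,fx=3,fy=3)[:,:,::-1])
```

```text
[457.0393644   57.62375798  86.09813251] [-3.14039259e+00  1.44492943e-04 -1.65836904e+00] 2.8 [-0.0634879   0.47976887  0.19340667]
```

View pics/w3.png

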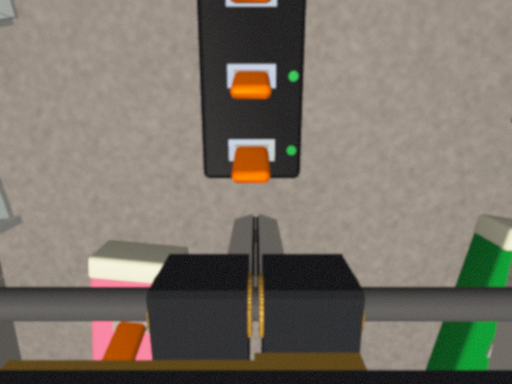

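View pics/s3c.png

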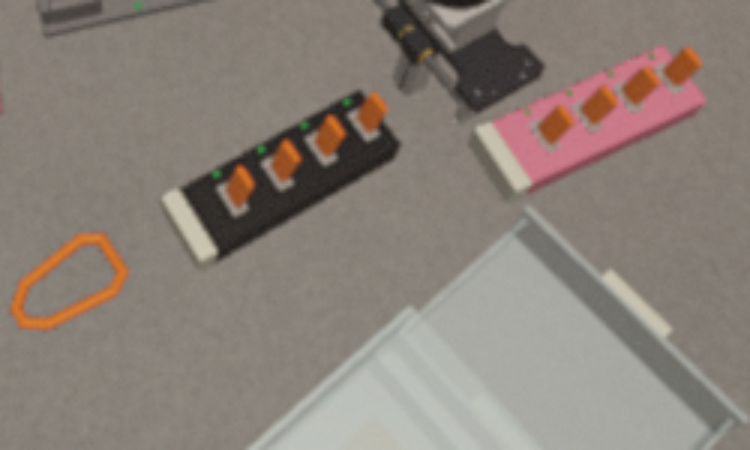

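>>> {"method": "apply_moves", "body": {
  "series": [
    [[1.1, -0.1, -0.1], [0, 0, 0], 0],
    [[2.3, -0.2, -0.1], [0, 0, 0], 0],
    [[3.4, -0.3, -0.1], [0, 0, 0], 0],
    [[4.6, -0.4, -0.1], [0, 0, 0], 0],
    [[5.7, -0.5, -0.1], [0, 0, 0], 0],
    [[6.9, -0.6, -0.1], [0, 0, 0], 0],
    [[8.0, -0.7, -0.1], [0, 0, 0], 0],
    [[9.2, -0.8, -0.1], [0, 0, 0], 0],
    [[10.3, -0.9, -0.1], [0, 0, 0], 0],
    [[11.5, -1.0, -0.1], [0, 0, 0], 0]
  ]
}}

```text
clock: 4.05
eef_pos: [572.4, 47.8, 84.4]
eef_rot: [3.142, 0.0, -1.658]
wrist_force: [1.4, 0.5, -0.4]
finger_gap: 0.7
```

>>> {"method": "apply_moves", "body": {
  "series": [
    [[1.2, -0.1, 0], [0, 0, 0], 0],
    [[2.4, -0.2, 0], [0, 0, 0], 0],
    [[3.6, -0.3, 0], [0, 0, 0], 0],
    [[4.8, -0.4, 0], [0, 0, 0], 0],
    [[6.0, -0.5, 0], [0, 0, 0], 0],
    [[7.2, -0.6, 0], [0, 0, 0], 0],
    [[8.4, -0.7, 0], [0, 0, 0], 0],
    [[9.6, -0.8, 0], [0, 0, 0], 0],
    [[10.8, -0.9, 0], [0, 0, 0], 0],
    [[12, -1.0, 0], [0, 0, 0], 0]
  ]
}}

```text
clock: 5.3
eef_pos: [692.3, 37.8, 84.3]
eef_rot: [3.141, 0.0, -1.658]
wrist_force: [-0.4, -0.0, 0.3]
finger_gap: 0.5
```

Run:
```python
from h import *
cam("scene","s4")
s=manip.read_state();print(s['eef_pos'],s['eef_rot'],s['clock'],s['wrist_force'])
a=load("s4")[0][200:350,200:450];cv2.imwrite("pics/s4c.png",cv2.resize(a,None,fx=3,fy=3)[:,:,::-1])
```

```text
[693.1932603   37.62627257  84.29432935] [-3.14110287e+00  4.74875305e-05 -1.65821280e+00] 5.35 [ 0.33705982  0.06399282 -0.50485235]
```

View pics/s4c.png

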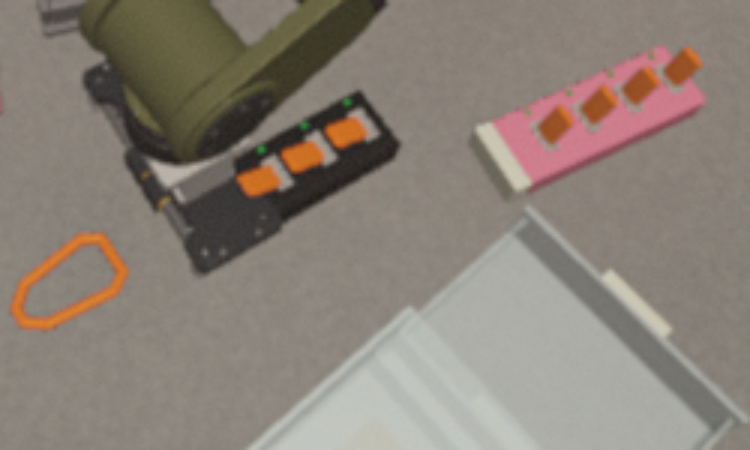

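>>> {"method": "apply_moves", "body": {
  "series": [
    [[0, 0, 3], [0, 0, 0], 0],
    [[0, 0, 8], [0, 0, 0], 0],
    [[-0.8, -1.8, 12], [0, 0, -0.03], 0],
    [[-2.5, -5.5, 14.5], [0, 0, -0.08], 20],
    [[-4.6, -10, 15], [0, 0, -0.13], 40],
    [[-6.8, -14.8, 15], [0, 0, -0.18], 66],
    [[-8.9, -19.4, 15], [0, 0, -0.22], 70],
    [[-10.6, -23, 15], [0, 0, -0.25], 70],
    [[-11.5, -24.9, 15], [0, 0, -0.262], 70],
    [[-11.5, -24.9, 15], [0, 0, -0.262], 70]
  ]
}}

```text
clock: 6.6
eef_pos: [576.5, -211.6, 234.5]
eef_rot: [3.142, 0.0, -1.921]
wrist_force: [0.4, -0.3, -0.2]
finger_gap: 65.0
```

Run:
```python
from h import *
cam("scene","s5");p,d,C,K=cam("wrist","w5")
s=manip.read_state();print(s['eef_pos'],s['eef_rot'],s['clock'],s['finger_gap'])
a=load("s5")[0][200:350,200:450];cv2.imwrite("pics/s5c.png",cv2.resize(a,None,fx=3,fy=3)[:,:,::-1])
cv2.imwrite("pics/w5b.png",cv2.resize(p,(768,576),interpolation=cv2.INTER_CUBIC)[:,:,::-1])
```

```text
[ 577.12879829 -210.13097311  234.37843953] [ 3.14149933e+00  2.50792541e-04 -1.91888212e+00] 6.7 65.51880216297707
```

View pics/s5c.png

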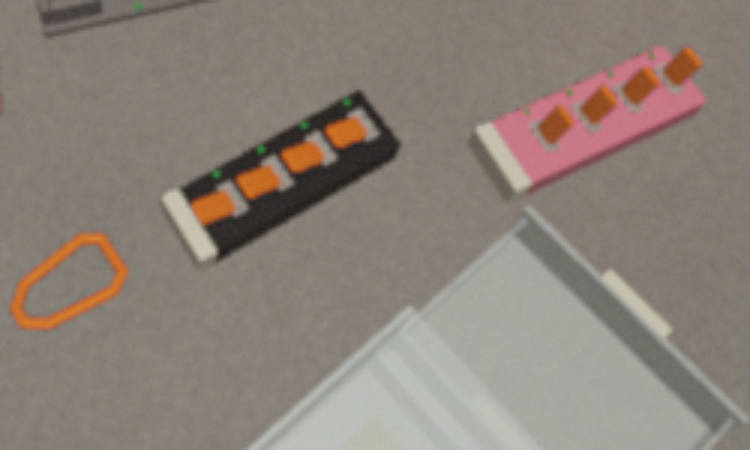

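View pics/w5b.png

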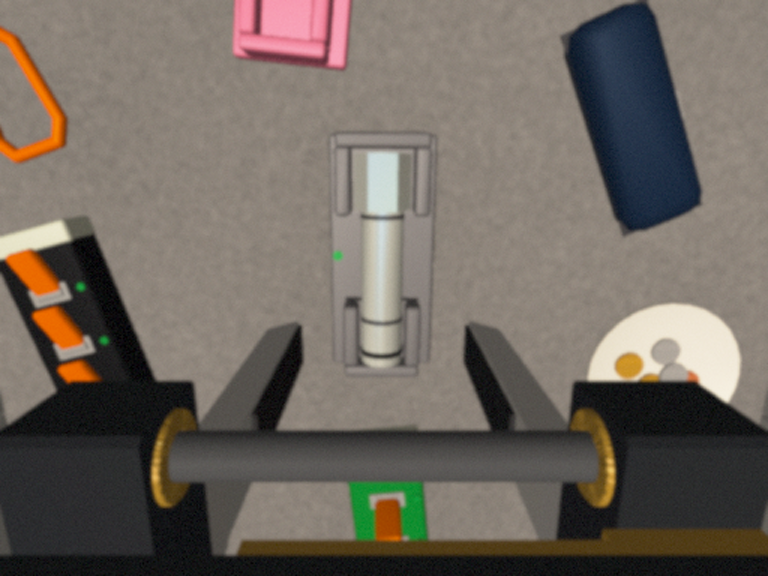

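Run:
```python
from h import *
p,d,C,K=load("w5")
T=bp(np.array([(384,150),(381.5,366),(383,216),(380,322)])/1.5,38,C,K);print(T.round(1))
S=C[:3,3];print(S)
print(bp(np.array([(331,134),(437,134),(345,375),(418,375)])/1.5,40,C,K).round(1))
P=cloud(d,C,K)
for v in (100,130,150,170,190,210,225,238):
    row=P[v,235:275]; k=row[:,2].argmax(); print(v,np.sort(row[:,2])[-5:].round(0), row[k].round(1))
```

```text
[[ 652.  -239.5   38. ]
 [ 495.1 -180.3   38. ]
 [ 607.9 -222.6   38. ]
 [ 530.7 -192.    38. ]]
[ 643.44711812 -235.17596444  388.70170843]
[[ 675.1 -207.9   40. ]
 [ 649.4 -278.5   40. ]
 [ 498.7 -150.3   40. ]
 [ 478.6 -205.6   40. ]]
100 [21. 21. 21. 21. 21.] [ 652.8 -238.6   21.5]
130 [57. 57. 57. 57. 58.] [ 621.9 -232.9   58. ]
150 [53. 54. 54. 54. 54.] [ 603.6 -220.7   54.2]
170 [54. 54. 55. 55. 55.] [ 584.1 -211.3   54.9]
190 [53. 54. 54. 55. 55.] [ 561.9 -206.7   54.9]
210 [53. 54. 54. 55. 55.] [ 541.3 -195.6   54.7]
225 [54. 54. 54. 55. 55.] [ 524.2 -190.6   54.7]
238 [54. 55. 55. 55. 56.] [ 508.9 -187.4   55.7]
```

>>> {"method": "apply_moves", "body": {
  "series": [
    [[-0.1, 0, -1], [0, 0, -0.01], 70],
    [[-0.1, 0, -4], [0, 0, -0.01], 70],
    [[-0.1, 0, -8], [0, 0, -0.01], 70],
    [[-0.1, 0, -12], [0, 0, -0.01], 70],
    [[-0.1, 0, -15], [0, 0, -0.01], 70],
    [[-0.1, 0, -17], [0, 0, -0.01], 70],
    [[-0.1, 0, -18], [0, 0, -0.01], 70],
    [[-0.1, 0, -18.2], [0, 0, -0.01], 70],
    [[-0.1, 0, -18.2], [0, 0, -0.01], 60],
    [[-0.1, 0, -18.2], [0, 0, -0.01], 50]
  ],
  "grip_force": 25
}}

```text
clock: 7.95
eef_pos: [576.0, -211.3, 53.3]
eef_rot: [-3.14, -0.0, -1.93]
wrist_force: [-0.4, -0.7, 0.2]
finger_gap: 49.9
```

>>> {"method": "apply_moves", "body": {
  "series": [
    [[0, 0, 0], [0, 0, 0], 40],
    [[0, 0, 0], [0, 0, 0], 30],
    [[0, 0, 0], [0, 0, 0], 25],
    [[0, 0, 0], [0, 0, 0], 20],
    [[0, 0, 0], [0, 0, 0], 20],
    [[0, 0, 0], [0, 0, 0], 20],
    [[0, 0, 0], [0, 0, 0], 20],
    [[0, 0, 0], [0, 0, 0], 20],
    [[0, 0, 0.3], [0, 0, 0], 20],
    [[0, 0, 0.8], [0, 0, 0], 20]
  ],
  "grip_force": 25
}}

```text
clock: 9.2
eef_pos: [575.3, -211.0, 60.1]
eef_rot: [3.141, -0.0, -1.93]
wrist_force: [0.7, -0.0, -1.8]
finger_gap: 31.1
```

Run:
```python
from h import *
p,d,C,K=cam("wrist","w6")
s=manip.read_state();print(s['eef_pos'],s['eef_rot'],s['clock'],s['finger_gap'],s['wrist_force'],s['moment'])
```

```text
[ 575.72478952 -211.18768058   61.12190558] [-3.14126041e+00 -3.10234872e-05 -1.93000346e+00] 9.25 31.83836275410301 [0.08852517 0.32142537 0.04689724] [ 0.04237039 -0.04228987 -0.03191332]
```

View pics/w6.png

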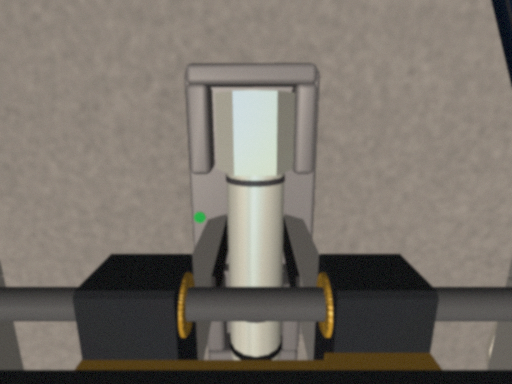

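>>> {"method": "apply_moves", "body": {
  "series": [
    [[0, 0, 0.6], [0, 0, 0], 20],
    [[0, 0, 1.4], [0, 0, 0], 20],
    [[0, 0, 2.4], [0, 0, 0], 20],
    [[0, 0, 3.6], [0, 0, 0], 20],
    [[0, 0, 5], [0, 0, 0], 20],
    [[0, 0, 6.8], [0, 0, 0], 20],
    [[0, 0, 8.8], [0, 0, 0], 20],
    [[0, 0, 11], [0, 0, 0], 20],
    [[0, 0, 13], [0, 0, 0], 20],
    [[0, 0, 14], [0, 0, 0], 20]
  ]
}}

```text
clock: 10.5
eef_pos: [575.9, -211.2, 202.3]
eef_rot: [-3.14, -0.0, -1.93]
wrist_force: [-0.7, 0.0, -2.0]
finger_gap: 31.1
```

>>> {"method": "apply_moves", "body": {
  "series": [
    [[-0.5, 1.3, 0.5], [0, 0, 0.05], 20],
    [[-1.7, 4.5, 1.6], [0, 0, 0.12], 20],
    [[-3.2, 8.5, 3], [0, 0, 0.2], 20],
    [[-5, 13, 4.6], [0, 0, 0.28], 20],
    [[-6.8, 17.8, 6.4], [0, 0, 0.37], 20],
    [[-8.7, 22.8, 8.2], [0, 0, 0.46], 20],
    [[-10.6, 27.8, 10], [0, 0, 0.55], 20],
    [[-12.4, 32.4, 11.6], [0, 0, 0.64], 20],
    [[-13.8, 36, 12.6], [0, 0, 0.71], 20],
    [[-14.5, 38, 13], [0, 0, 0.73], 20]
  ]
}}

```text
clock: 11.75
eef_pos: [429.1, 170.7, 330.7]
eef_rot: [-3.141, 0.0, -1.195]
wrist_force: [1.9, -0.0, -2.7]
finger_gap: 31.5
```

>>> {"method": "apply_moves", "body": {
  "series": [
    [[0, 0, 0], [0, 0, 0], 20],
    [[0, 0, 0], [0, 0, 0], 20],
    [[0, 0, 0], [0, 0, 0], 20],
    [[0, 0, 0], [0, 0, 0], 20],
    [[0, 0, 0], [0, 0, 0], 20],
    [[0, 0, 0], [0, 0, 0], 20],
    [[0, 0, 0], [0, 0, 0], 20],
    [[0, 0, 0], [0, 0, 0], 20],
    [[0, 0, 0], [0, 0, 0], 20],
    [[0, 0, 0], [0, 0, 0], 20]
  ]
}}

```text
clock: 13.0
eef_pos: [430.6, 168.9, 330.5]
eef_rot: [-3.142, -0.0, -1.2]
wrist_force: [0.4, -0.5, -1.8]
finger_gap: 31.3
```

Run:
```python
from h import *
p,d,C,K=cam("wrist","w7")
s=manip.read_state();print(s['eef_pos'],s['eef_rot'],s['clock'],s['finger_gap'],s['wrist_force'],s['moment'])
cv2.imwrite("pics/w7b.png",cv2.resize(p,(768,576),interpolation=cv2.INTER_CUBIC)[:,:,::-1])
```

```text
[430.60943576 168.90819404 330.45579187] [-3.14156231e+00  7.42481301e-06 -1.19995512e+00] 13.05 31.432235447910976 [-0.32039641 -0.1636932  -1.68203682] [ 0.00083035 -0.0003337   0.00559274]
```

View pics/w7b.png

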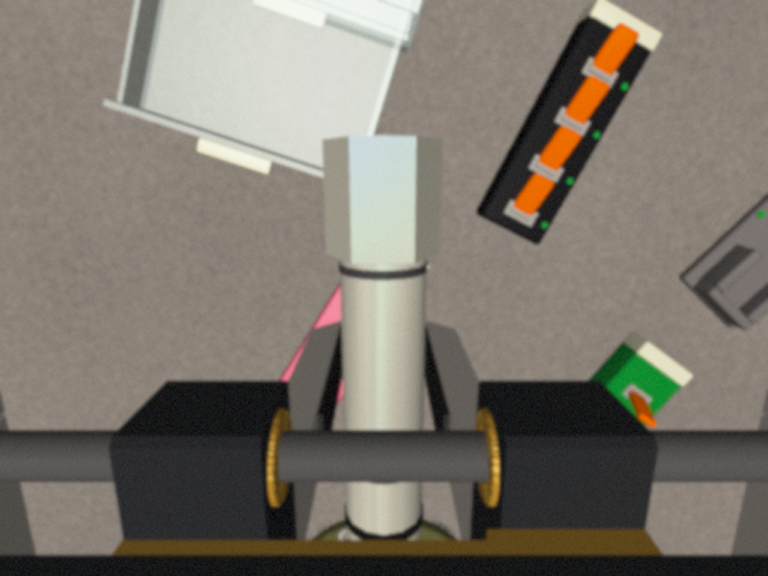

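Run:
```python
from h import *
p,d,C,K=load("w7")
a=p[0:130,60:290];cv2.imwrite("pics/w7c.png",cv2.resize(a,None,fx=3.4,fy=3.4,interpolation=cv2.INTER_CUBIC)[:,:,::-1])
```

```text
(no output)
```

View pics/w7c.png

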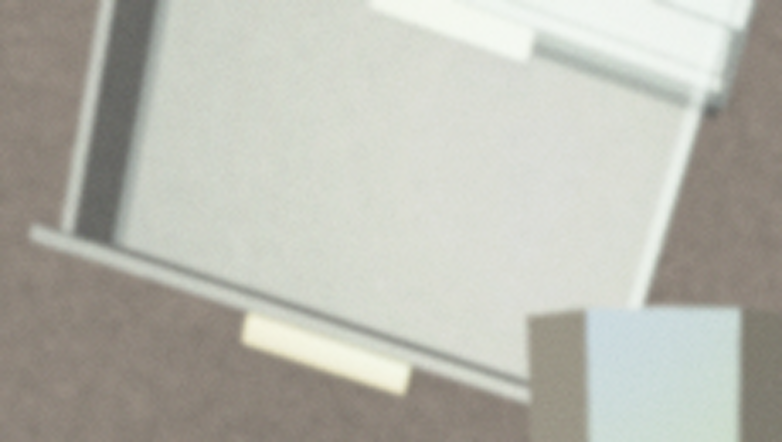

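Run:
```python
from h import *
p,d,C,K=load("w7")
g=lambda q,z:bp(np.array(q)/3.4+[60,0],z,C,K).round(1)
print("panel outer top edge",g([(32,240),(530,402)],103).tolist())
print("panel inner",g([(34,226),(530,384)],103).tolist())
print("lip front corners",g([(242,343),(405,394)],100).tolist())
print("floor front-left corner",g([(115,243)],57).tolist())
print("sidewall tops: left",g([(65,228),(100,0)],93).tolist(),"right",g([(640,300),(698,95)],93).tolist())
print("roof front edge",g([(712,88),(540,30)],110).tolist(),g([(722,110),(540,50)],90).tolist())
```

```text
panel outer top edge [[459.3, 408.1, 103.0], [469.8, 233.6, 103.0]]
panel inner [[463.9, 408.5, 103.0], [475.6, 235.6, 103.0]]
lip front corners [[452.2, 334.0, 100.0], [456.2, 275.8, 100.0]]
floor front-left corner [[465.1, 404.3, 57.0]]
sidewall tops: left [[466.3, 404.0, 93.0], [539.7, 409.7, 93.0]] right [[516.0, 210.3, 93.0], [584.5, 215.6, 93.0]]
roof front edge [[584.2, 211.3, 110.0], [580.0, 268.3, 110.0]] [[583.8, 206.5, 90.0], [578.8, 270.3, 90.0]]
```

```bash
cat > ov.py <<'E'
from h import *
import sys
yaw=float(sys.argv[1]); fx,fy=float(sys.argv[2]),float(sys.argv[3]); j=float(sys.argv[4])
# fx,fy : drawer_floor centre
c,s=np.cos(yaw),np.sin(yaw)
def w(P): P=np.array(P,float); return np.c_[fx+c*P[:,0]-s*P[:,1],fy+s*P[:,0]+c*P[:,1],P[:,2]]
def lines(img,C,K,sc,off):
    def L(pts,col,close=True):
        q=((proj(w(pts),C,K)-off)*sc*16).round().astype(np.int32); cv2.polylines(img,[q],close,col,1,cv2.LINE_AA,4)
    L([(-84,-95,57),(80,-95,57),(80,95,57),(-84,95,57)],(0,255,0))
    L([(-84,-103,103),(-84,103,103)],(255,0,0),False)
    L([(-84,-95,93),(80,-95,93)],(255,0,255),False);L([(-84,95,93),(80,95,93)],(255,0,255),False)
    r=-84+j
    for z,col in((110,(0,0,255)),(0,(0,255,255))): L([(r,-105,z),(r+180,-105,z),(r+180,105,z),(r,105,z)],col)
for n,crop,sc in(("w7",(0,130,60,290),3.4),("top0",(115,235,75,170),5)):
    z=np.load(f"pics/{n}.npz");p,K=z['p'],manip.camera_info(n[:3] if n[0]=='t' else 'wrist')['intrinsics']
    C=z['C'] if 'C' in z else np.linalg.inv(manip.camera_info('top')['extrinsics'])
    a=cv2.resize(p[crop[0]:crop[1],crop[2]:crop[3]],None,fx=sc,fy=sc,interpolation=cv2.INTER_CUBIC)[:,:,::-1].copy()
    lines(a,C,K,sc,np.array([crop[2],crop[0]])); cv2.imwrite(f"pics/{sys.argv[5]}_{n}.png",a)
E
python3 ov.py 0.065 554.4 311.5 130 ov1
```

```text
(no output)
```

View pics/ov1_w7.png

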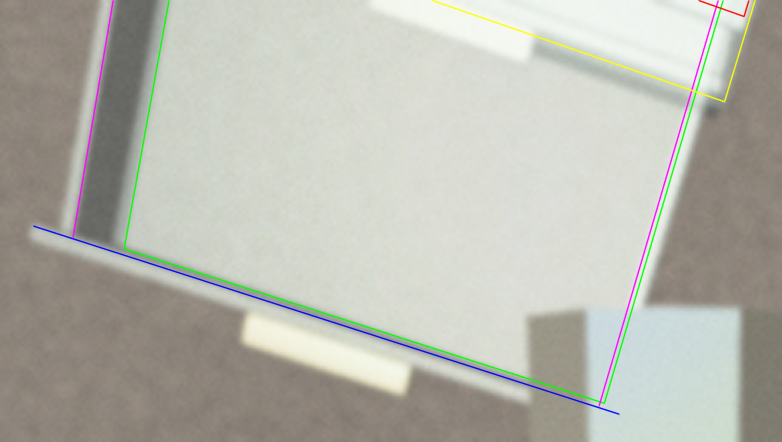

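View pics/ov1_top0.png

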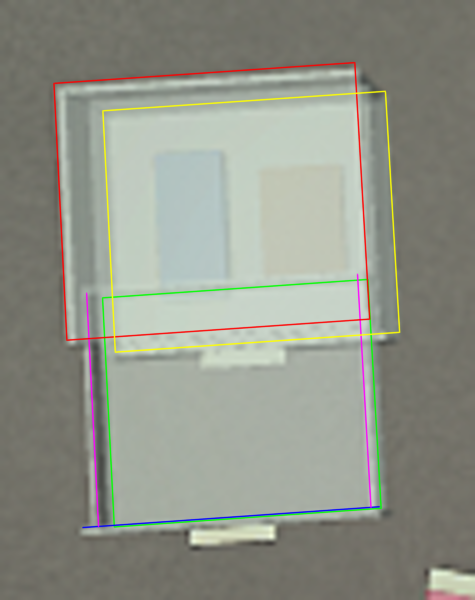

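Run:
```python
from h import *
p,d,C,K=load("w7")
# tool-frame positions of ring/head end at plane z=330.5-15
P=bp(np.array([(383,268),(383,137)])/1.5,[315.5],C,K)
yaw=-1.2; ty=np.array([np.sin(yaw),-np.cos(yaw)]); tx=np.array([np.cos(yaw),np.sin(yaw)])
for q in P: print((q[:2]-[430.6,168.9])@-ty,(q[:2]-[430.6,168.9])@tx)
```

```text
33.2961218426137 0.5362181658502357
79.5055212937099 0.5368937130129376
```

>>> {"method": "apply_moves", "body": {
  "series": [
    [[0.4, 0.6, -0.6], [0, 0, 0.06], 20],
    [[1.3, 1.9, -1.9], [0, 0, 0.19], 20],
    [[2.5, 3.6, -3.4], [0, 0, 0.34], 20],
    [[3.8, 5.5, -5], [0, 0, 0.5], 20],
    [[5.1, 7.5, -6.7], [0, 0, 0.66], 20],
    [[6.4, 9.4, -8.5], [0, 0, 0.82], 20],
    [[7.6, 11.2, -10], [0, 0, 0.98], 20],
    [[8.7, 12.8, -11.5], [0, 0, 1.12], 20],
    [[9.4, 13.8, -12.5], [0, 0, 1.22], 20],
    [[9.7, 14.2, -13], [0, 0, 1.265], 20]
  ]
}}

```text
clock: 14.3
eef_pos: [527.7, 311.3, 199.4]
eef_rot: [3.141, 0.001, 0.068]
wrist_force: [-0.1, -0.1, -0.4]
finger_gap: 31.7
```

Run:
```python
from h import *
p,d,C,K=cam("wrist","w8");cam("scene","s8")
s=manip.read_state();print(s['eef_pos'],s['eef_rot'],s['clock'],s['finger_gap'],s['wrist_force'])
a=load("s8")[0][200:384,200:470];A=cv2.resize(a,(587,400));o=np.zeros((400,533+587,3),np.uint8)
o[:,:533]=cv2.resize(p,(533,400));o[:,533:]=A;o=cv2.resize(o,(800,286));cv2.imwrite("pics/w8b.png",o[:,:,::-1])
cv2.imwrite("pics/s8c.png",cv2.resize(a,None,fx=2.9,fy=2.9)[:,:,::-1])
```

```text
[527.51684702 311.07137336 199.48080002] [3.14102295e+00 1.35798761e-03 6.58064590e-02] 14.4 31.54087550975143 [ 0.52070418  0.46620593 -1.66787733]
```

View pics/w8.png

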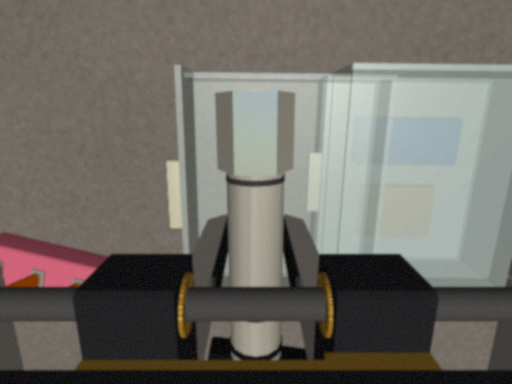

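View pics/s8c.png

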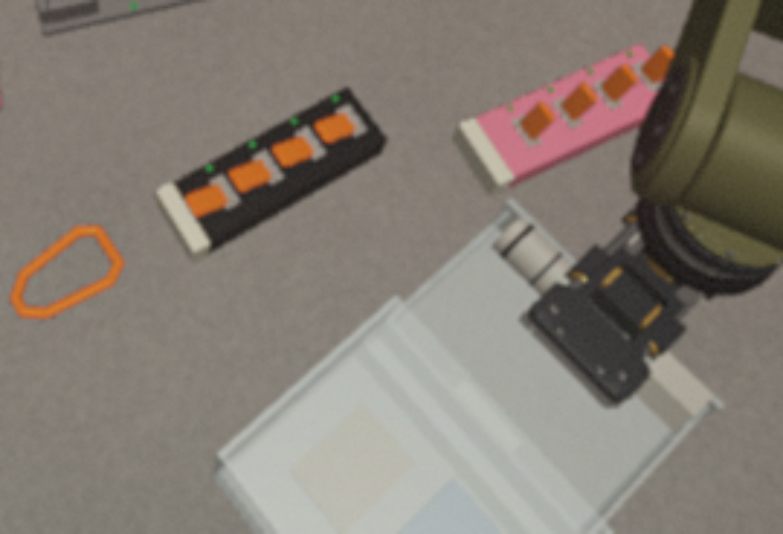

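>>> {"method": "apply_moves", "body": {
  "series": [
    [[0, 0, -0.8], [0, 0, 0], 20],
    [[0, 0.1, -2.4], [0, 0, 0], 20],
    [[0, 0.2, -4.2], [0, 0, 0], 20],
    [[0, 0.2, -6], [0, 0, 0], 20],
    [[0, 0.2, -7.6], [0, 0, 0], 20],
    [[0, 0.2, -8.8], [0, 0, 0], 20],
    [[0, 0.2, -9.7], [0, 0, 0], 20],
    [[0, 0.2, -10.2], [0, 0, 0], 20],
    [[0, 0.2, -10.5], [0, 0, 0], 20],
    [[0, 0.2, -10.7], [0, 0, 0], 20]
  ]
}}

```text
clock: 15.65
eef_pos: [527.7, 313.0, 93.6]
eef_rot: [-3.141, -0.0, 0.065]
wrist_force: [-0.5, -0.2, -2.2]
finger_gap: 31.5
```

Run:
```python
from h import *
p,d,C,K=cam("wrist","w9")
s=manip.read_state();print(s['eef_pos'],s['eef_rot'],s['clock'],s['finger_gap'],s['wrist_force'],s['moment'])
```

```text
[527.65104204 312.92945667  93.3757473 ] [-3.14151996e+00 -1.81395540e-04  6.50371630e-02] 15.7 31.65922768077828 [-0.22751681 -0.44268611 -1.93787723] [ 0.01913627 -0.06854783  0.02575758]
```

View pics/w9.png

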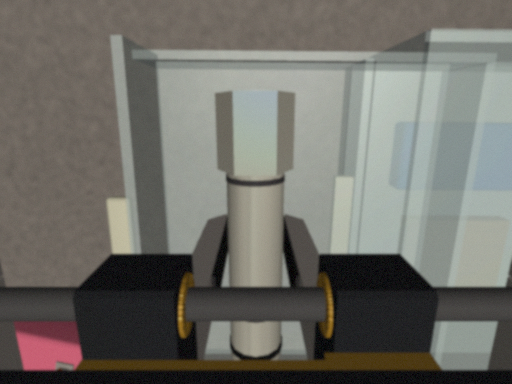

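>>> {"method": "apply_moves", "body": {
  "series": [
    [[0, 0, -0.03], [0, 0, 0], 20],
    [[0, 0, -0.06], [0, 0, 0], 20],
    [[0, 0, -0.09], [0, 0, 0], 20],
    [[0, 0, -0.12], [0, 0, 0], 20],
    [[0, 0, -0.15], [0, 0, 0], 20],
    [[0, 0, -0.18], [0, 0, 0], 20],
    [[0, 0, -0.21], [0, 0, 0], 20],
    [[0, 0, -0.24], [0, 0, 0], 20],
    [[0, 0, -0.27], [0, 0, 0], 20],
    [[0, 0, -0.3], [0, 0, 0], 20]
  ]
}}

```text
clock: 16.95
eef_pos: [527.6, 312.9, 90.4]
eef_rot: [3.142, 0.0, 0.065]
wrist_force: [-0.1, 0.5, -0.9]
finger_gap: 31.5
```

>>> {"method": "apply_moves", "body": {
  "series": [
    [[0, 0, -0.02], [0, 0, 0], 20],
    [[0, 0, -0.04], [0, 0, 0], 20],
    [[0, 0, -0.06], [0, 0, 0], 20],
    [[0, 0, -0.08], [0, 0, 0], 20],
    [[0, 0, -0.1], [0, 0, 0], 20],
    [[0, 0, -0.12], [0, 0, 0], 20],
    [[0, 0, -0.12], [0, 0, 0], 20],
    [[0, 0, -0.12], [0, 0, 0], 20],
    [[0, 0, -0.12], [0, 0, 0], 20],
    [[0, 0, -0.12], [0, 0, 0], 20]
  ]
}}

```text
clock: 18.2
eef_pos: [527.7, 312.9, 89.3]
eef_rot: [-3.142, -0.0, 0.065]
wrist_force: [0.1, -0.0, 0.1]
finger_gap: 31.4
```

Run:
```python
from h import *
p,d,C,K=cam("wrist","w10")
s=manip.read_state();print(s['eef_pos'],s['clock'],s['finger_gap'],s['wrist_force'],s['moment'])
P=cloud(d,C,K)
for v in (110,130,150,165,200,230,250): print(v,P[v,250:262].mean(0).round(1))
```

```text
[527.64372479 312.88947978  89.28025357] 18.25 31.294163982825424 [ 0.37680298 -1.35952406  0.5431024 ] [-0.14734289 -0.14282074 -0.00158436]
110 [523.3 382.6  93.2]
130 [523.9 373.4  92.8]
150 [524.5 364.   93.2]
165 [525.  356.7  93.2]
200 [526.2 338.3  90.5]
230 [527.3 321.9  90.3]
250 [528.  310.6  90.3]
```

>>> {"method": "apply_moves", "body": {
  "series": [
    [[0, 0, 0], [0, 0, 0], 35],
    [[0, 0, 0], [0, 0, 0], 37],
    [[0, 0, 0], [0, 0, 0], 42],
    [[0, 0, 0], [0, 0, 0], 48],
    [[0, 0, 0], [0, 0, 0], 54],
    [[0, 0, 0], [0, 0, 0], 55],
    [[0, 0, 0.3], [0, 0, 0], 55],
    [[0, 0, 1.2], [0, 0, 0], 55],
    [[0, 0, 3], [0, 0, 0], 55],
    [[0, 0, 5], [0, 0, 0], 55]
  ]
}}

```text
clock: 19.5
eef_pos: [527.7, 313.0, 141.0]
eef_rot: [-3.141, -0.001, 0.065]
wrist_force: [-0.3, -0.3, 0.8]
finger_gap: 51.3
```

Run:
```python
from h import *
p,d,C,K=cam("wrist","w11")
s=manip.read_state();print(s['eef_pos'],s['clock'],s['finger_gap'],s['wrist_force'],s['moment'])
```

```text
[528.66636511 313.45154311 144.03811696] 19.55 51.93666474110297 [0.97572235 0.15131192 2.36498619] [ 0.01952847 -0.14834474 -0.01630864]
```

View pics/w11.png

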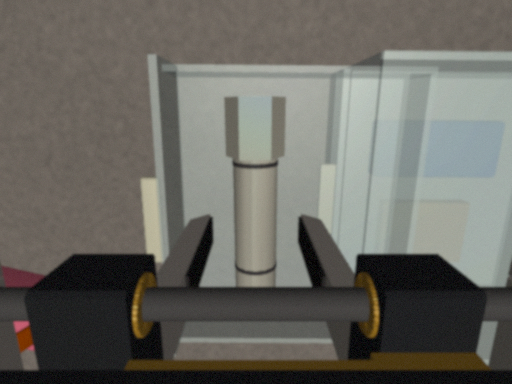

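>>> {"method": "apply_moves", "body": {
  "series": [
    [[0, 0, 2], [0, 0, 0], 40],
    [[-0.5, 0, 4], [0, 0, 0], 20],
    [[-2.5, -0.2, 4.5], [0, 0, 0], 0],
    [[-5.5, -0.5, 4.5], [0, 0, 0], 0],
    [[-8.3, -0.8, 4.5], [0, 0, 0], 0],
    [[-10.2, -1, 4.5], [0, 0, 0], 0],
    [[-10.8, -1, 4], [0, 0, 0], 0],
    [[-10.8, -1, 1.5], [0, 0, 0], 0],
    [[-10.8, -1, -1.5], [0, 0, 0], 0],
    [[-10.8, -1, -2.9], [0, 0, 0], 0]
  ]
}}

```text
clock: 20.8
eef_pos: [419.5, 302.7, 108.9]
eef_rot: [3.141, 0.001, 0.065]
wrist_force: [0.6, -0.3, 0.5]
finger_gap: 0.2
```

Run:
```python
from h import *
p,d,C,K=cam("wrist","w12");cam("scene","s12")
s=manip.read_state();print(s['eef_pos'],s['clock'],s['finger_gap'],s['wrist_force'],s['moment'])
a=load("s12")[0][200:384,200:470]
cv2.imwrite("pics/s12c.png",cv2.resize(a,None,fx=2.9,fy=2.9)[:,:,::-1])
```

```text
[419.42562854 302.6589476  109.23623463] 20.9 0.5339165608909825 [0.58632254 0.14750615 0.10574567] [ 0.01212439 -0.06938163  0.01468256]
```

View pics/w12.png

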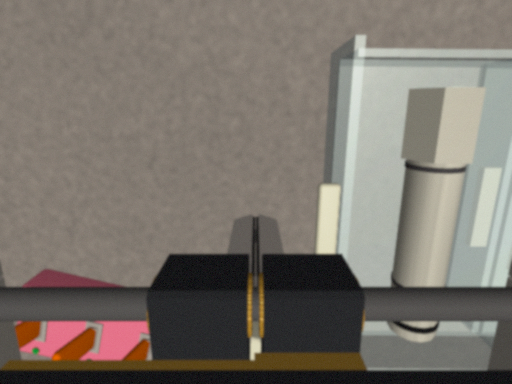

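View pics/s12c.png

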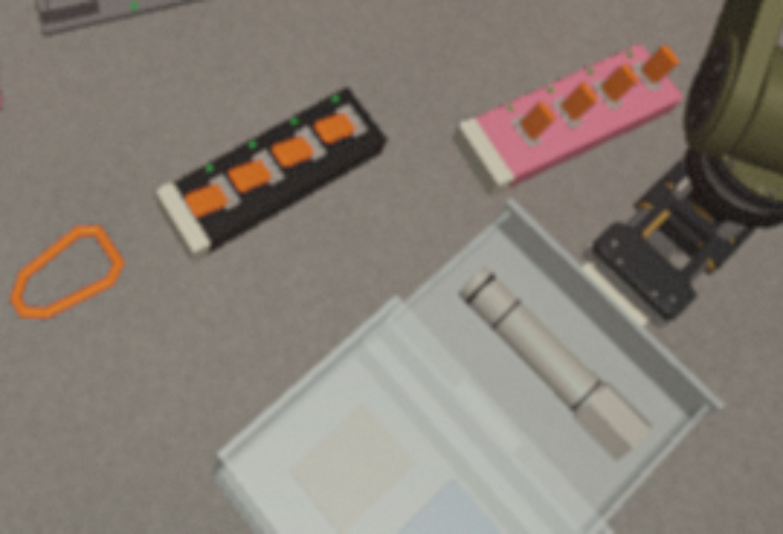

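>>> {"method": "apply_moves", "body": {
  "series": [
    [[1.0, 0.1, 0], [0, 0, 0], 0],
    [[1.7, 0.1, 0], [0, 0, 0], 0],
    [[2.2, 0.1, 0], [0, 0, 0], 0],
    [[2.7, 0.2, 0], [0, 0, 0], 0],
    [[3.3, 0.2, 0], [0, 0, 0], 0],
    [[4.0, 0.3, 0], [0, 0, 0], 0],
    [[4.8, 0.3, 0], [0, 0, 0], 0],
    [[5.6, 0.4, 0], [0, 0, 0], 0],
    [[6.4, 0.4, 0], [0, 0, 0], 0],
    [[7.2, 0.5, 0], [0, 0, 0], 0]
  ]
}}

```text
clock: 22.15
eef_pos: [492.1, 307.8, 110.2]
eef_rot: [3.141, 0.0, 0.065]
wrist_force: [-1.3, -1.1, -0.7]
finger_gap: 0.7
```

>>> {"method": "apply_moves", "body": {
  "series": [
    [[0.8, 0.1, 0], [0, 0, 0], 0],
    [[1.6, 0.1, 0], [0, 0, 0], 0],
    [[2.4, 0.2, 0], [0, 0, 0], 0],
    [[3.2, 0.2, 0], [0, 0, 0], 0],
    [[4.0, 0.3, 0], [0, 0, 0], 0],
    [[4.7, 0.3, 0], [0, 0, 0], 0],
    [[5.3, 0.3, 0], [0, 0, 0], 0],
    [[5.8, 0.4, 0], [0, 0, 0], 0],
    [[6.2, 0.4, 0], [0, 0, 0], 0],
    [[6.5, 0.4, 0], [0, 0, 0], 0]
  ]
}}

```text
clock: 23.4
eef_pos: [556.8, 312.0, 110.2]
eef_rot: [-3.141, 0.0, 0.065]
wrist_force: [-1.9, 0.9, -0.1]
finger_gap: 0.6
```

Run:
```python
from h import *
p,d,C,K=cam("wrist","w13");cam("scene","s13")
s=manip.read_state();print(s['eef_pos'],s['clock'],s['finger_gap'],s['wrist_force'],s['moment'])
a=load("s13")[0][200:384,200:470]
cv2.imwrite("pics/s13c.png",cv2.resize(a,None,fx=2.9,fy=2.9)[:,:,::-1])
```

```text
[556.92622892 311.88740885 110.28200796] 23.5 0.41933521968540627 [ 0.50446207  0.32629021 -1.51208307] [-0.00373935 -0.06808007  0.01552915]
```

View pics/w13.png

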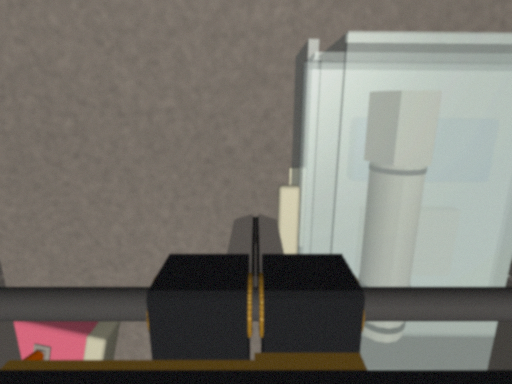

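View pics/s13c.png

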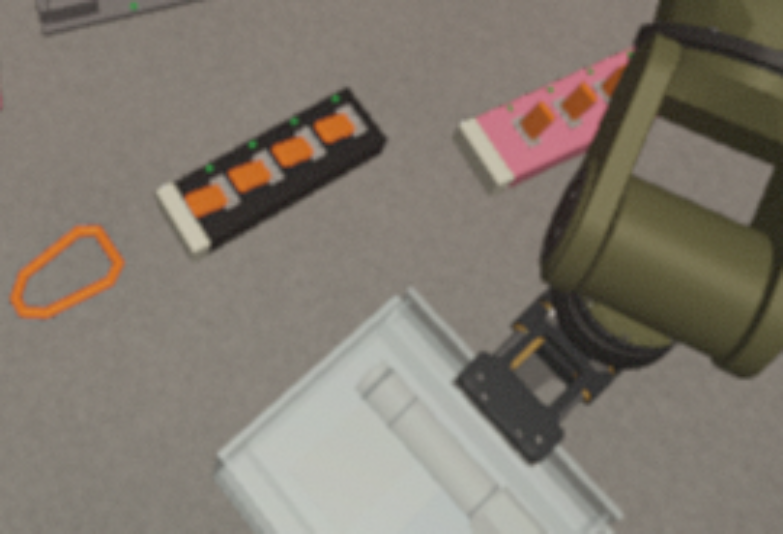

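>>> {"method": "apply_moves", "body": {
  "series": [
    [[0.2, 0, 0], [0, 0, 0], 0],
    [[0.4, 0, 0], [0, 0, 0], 0],
    [[0.5, 0, 0], [0, 0, 0], 0],
    [[0.6, 0, 0], [0, 0, 0], 0],
    [[0.7, 0, 0], [0, 0, 0], 0],
    [[0.8, 0.1, 0], [0, 0, 0], 0],
    [[0.9, 0.1, 0], [0, 0, 0], 0],
    [[1.0, 0.1, 0], [0, 0, 0], 0],
    [[1.1, 0.1, 0], [0, 0, 0], 0],
    [[1.2, 0.1, 0], [0, 0, 0], 0]
  ]
}}

```text
clock: 24.75
eef_pos: [568.5, 313.0, 110.2]
eef_rot: [-3.142, 0.001, 0.065]
wrist_force: [-7.6, -0.4, 2.6]
finger_gap: 0.3
```

>>> {"method": "apply_moves", "body": {
  "series": [
    [[0.05, 0, 0], [0, 0, 0], 0],
    [[0.1, 0, 0], [0, 0, 0], 0],
    [[0.1, 0, 0], [0, 0, 0], 0],
    [[0.15, 0, 0], [0, 0, 0], 0],
    [[0.15, 0, 0], [0, 0, 0], 0],
    [[0.2, 0, 0], [0, 0, 0], 0],
    [[0.2, 0, 0], [0, 0, 0], 0],
    [[0.2, 0, 0], [0, 0, 0], 0],
    [[0.2, 0, 0], [0, 0, 0], 0],
    [[0.2, 0, 0], [0, 0, 0], 0]
  ]
}}

```text
clock: 26.0
eef_pos: [568.7, 313.0, 110.2]
eef_rot: [3.141, 0.005, 0.066]
wrist_force: [-18.0, -3.1, 8.4]
finger_gap: 0.4
```

>>> {"method": "apply_moves", "body": {
  "series": [
    [[-0.2, 0, 0], [0, 0, 0], 0],
    [[-0.5, 0, 0], [0, 0, 0], 0],
    [[-1.5, -0.1, 0], [0, 0, 0], 0],
    [[-3, -0.2, 0], [0, 0, 0], 0],
    [[-5, -0.3, 0.5], [0, 0, 0], 0],
    [[-7.5, -0.5, 3], [0, 0, 0], 0],
    [[-9.5, -0.6, 6.5], [0, 0, 0], 0],
    [[-11, -0.7, 10], [0, 0, 0], 0],
    [[-12, -0.8, 13], [0, 0, 0], 0],
    [[-12, -0.8, 14], [0, 0, 0], 0]
  ]
}}

```text
clock: 27.25
eef_pos: [450.4, 305.1, 252.1]
eef_rot: [-3.14, -0.003, 0.065]
wrist_force: [-0.4, 0.1, -0.2]
finger_gap: 0.0
```

Run:
```python
from h import *
p,d,C,K=cam("wrist","w14");cam("scene","s14");cam("top","t14")
s=manip.read_state();print(s['eef_pos'],s['clock'],s['finger_gap'],s['wrist_force'],s['qd'])
a=load("s14")[0]
cv2.imwrite("pics/s14c.png",cv2.resize(a,(768,576))[:,:,::-1])
a=load("t14")[0][85:300,70:420]
cv2.imwrite("pics/t14c.png",cv2.resize(a,None,fx=2.28,fy=2.28)[:,:,::-1])
```

```text
[450.68306853 304.77404698 249.47842902] 27.4 0.3847109713461432 [ 0.17542192 -0.48845064 -1.10519567] [-0.00263806  0.01996487  0.0141956  -0.00018839 -0.00328888  0.00090037]
```

View pics/w14.png

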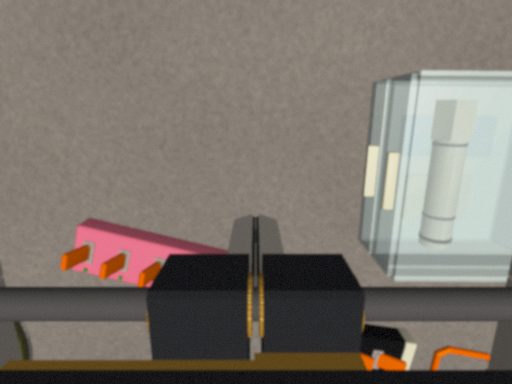

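View pics/s14c.png

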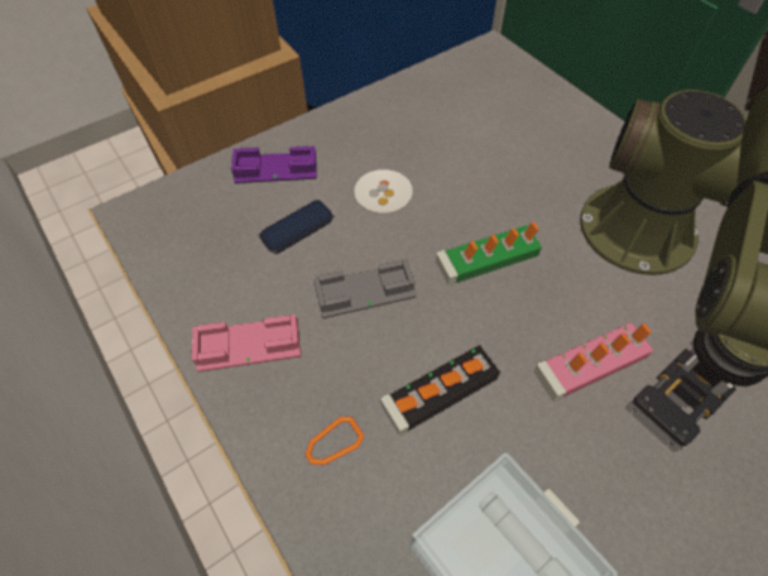

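View pics/t14c.png

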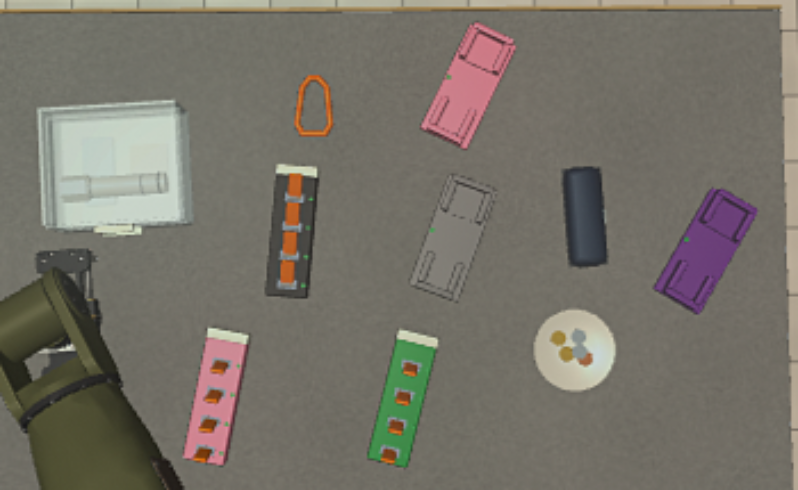

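Run:
```python
from h import *
p,d,C,K=load("w14")
a=p[60:290,340:512];cv2.imwrite("pics/w14c.png",cv2.resize(a,None,fx=2.6,fy=2.6,interpolation=cv2.INTER_CUBIC)[:,:,::-1])
yaw=.065;ux=np.array([np.cos(yaw),np.sin(yaw)])
print([ (bp([(369,147)],100,C,K)[0][:2]@ux).round(1),(bp([(363.5,196)],100,C,K)[0][:2]@ux).round(1)])
for z in (40,44,47,50): print(z,(bp([(388,153)],z,C,K)[0][:2]@ux).round(1),(bp([(384,208)],z,C,K)[0][:2]@ux).round(1))
print("pre-open lip",np.array([454.2,304.9])@ux)
```

```text
[np.float64(581.0), np.float64(579.8)]
40 625.9 628.0
44 624.2 626.3
47 622.9 625.0
50 621.6 623.7
pre-open lip 473.0453876962302
```

View pics/w14c.png

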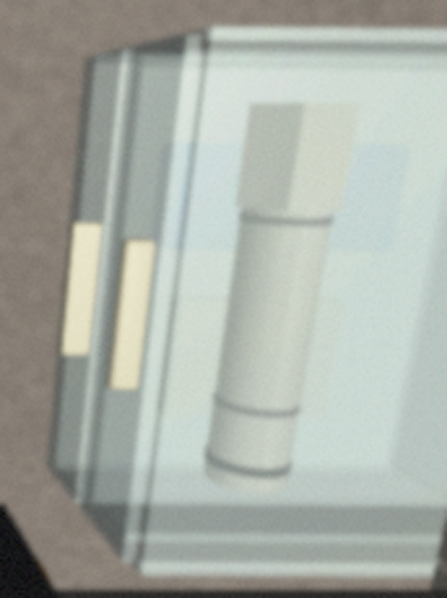

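Run:
```python
from h import *
p,d,C,K=load("w14")
yaw=.065;ux=np.array([np.cos(yaw),np.sin(yaw)])
g=lambda q,z:(bp(np.array(q)/2.6+[340,60],z,C,K)[:,:2]@ux).round(1)
print("upper lip",g([(109,388),(125,240)],100), "roof edge",g([(143,560),(190,60)],110))
for z in (40,44,48,52):print("lower",z,g([(62,354),(73,223)],z))
```

```text
upper lip [599.9 600.2] roof edge [616.7 611.9]
lower 40 [602.  601.7]
lower 44 [600.5 600.3]
lower 48 [599.1 598.8]
lower 52 [597.6 597.4]
```

Run:
```python
from cell import manip
print(manip.sign_off())
```

```text
the job is handed in; nothing more can be done
None
```

The job is done and handed in at about 27.4 s of the 72 s allowed; the hand-in gave no verdict.

- **Toggles:** One continuous drag along the black bank, with the fingertip about 60 mm above its underside, tipped all four paddles. The pictures afterwards show all four over towards the white end.
- **Torch:** I gripped it by the barrel and lifted it straight out of the cradle. I lowered it across the upper drawer until the floor carried its weight, with the top of its head reading 36 mm above the floor. Then I let go. The pictures show it lying flat in there.
- **Drawer:** I pushed it by the lip until it stopped moving. The push force rose to 18 N over the last 0.2 mm, and the lip had travelled about 127 mm. The upper lip now lines up with the lower drawer's lip to about 1–2 mm. That check assumes a height for the lower lip, so the stop and the rise in force are the firmer evidence.
- **Final state:** The gripper is empty and clear of everything. By eye, the saucer, glasses case and carabiner are where they were in the first pictures, but I did not measure their positions. No check failed.

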